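Stack the nested stock totes on the loaded one

TASK

Two empty grey totes have come back nested one in the other. Take them apart and stack both on the loaded tote, each turned end for end against the tote beneath it so that it stands up on the stacking posts inside that tote's rim instead of nesting. Set them down gently, don't press on the stock boxes, leave the loaded tote where it stands and do not disturb the other things on the bench.

Things in the scene. Friction and masses are not known exactly. Their poses are not given: they have to be found in the camera images.
- tote_loaded: Grey stack-nest tote with two stock boxes in it, standing on the bench at any heading; it stays put. 166 x 136 mm (x, y), rim 68 mm high. Origin: centre of its underside, z up, x lengthwise to the end whose wall has an 88 mm wide cut-out; the -x end is closed. All three totes have the same shape, sizes and axes. Two totes of the same heading nest; turned half round they stack.
- tote_lower: Empty tote (0.2 to 0.4 kg) like tote_loaded, on the bench at any heading, tote_upper nested in it at the start. Every tote: lower body 144 x 92 mm outside (floor 5 mm, walls 4 mm) up to a flat shoulder 46 mm above the underside; upper part from there to the rim at 68 mm, walls 4 mm, 158 x 128 mm inside. Axes and origin as for tote_loaded.
- tote_upper: Empty tote (0.2 to 0.4 kg) like tote_loaded, same axes and origin. At the start nested in tote_lower with the same heading, its underside on that tote's shoulder, 46 mm above its underside, with about 4 mm play; it lifts straight out. Stacked instead, its underside is 62 mm above that of the tote beneath, 6 mm inside its rim, with about 6 mm play each way.
- tote_loaded_post (a point): Centre of the top of one of the tote's four stacking posts, at (-52, +57, 62) mm in its frame. Each tote has four, inside the upper part: on both long sides at x = -52 and x = +18 mm, 30 mm long in x, from y = 50 to the wall at 64 mm, flat tops 62 mm above the underside.
- tote_upper_foot (a point): Centre of the underside of one of the tote's four feet, at (+52, +52, 0) mm in its frame. Each tote has four, outside its lower body, flush with the underside: on both long sides at x = +52 and x = -18 mm, 20 mm long in x, 20 mm high, reaching out to y = 58 mm. Turned half round, they land on the posts of the tote beneath.
- tote_upper_web (a point): Grip point of tote_upper, at (0, 0, 35) mm in its frame, in the carrying web: an upright wall across the middle of each tote, 12 mm thick in x, 86 mm long in y, top 45 mm above the underside. Grip from above, fingers closing along the tote's x, one in each compartment (each 62 mm long in x, 84 mm wide). Same axes as the tote.
- tote_lower_web (a point): The same grip point on tote_lower's carrying web, 35 mm above its underside.
- stock1: White stock box with a brown band, 54 x 70 x 48 mm high, in the +x compartment of tote_loaded; origin at the centre of its underside. Its top is 53 mm above that tote's underside, 9 mm below the post tops.
- stock2: The same stock box in the -x compartment of tote_loaded.
- carton: Bystander: closed brown carton with a white strip along the top, 150 x 110 x 90 mm high; origin at the centre of its underside.
- can_a: Bystander: upright metal can with a paper label, 52 mm across, 150 mm high; origin at the centre of its underside. The tallest things near the totes are the two cans.
- can_b: Bystander: upright bare metal can, 52 mm across, 150 mm high; origin at the centre of its underside.
- jar: Bystander: squat pale jar with a black cap, 60 mm across, 110 mm high; origin at the centre of its underside.
- pail: Bystander: open metal pail, 120 mm across, 100 mm high; origin at the centre of its underside.
- tape: Bystander: lying roll of brown packing tape, 100 mm across, 48 mm high; origin at the centre of its underside.
- small_box: Bystander: white box with a brown band, 100 x 60 x 45 mm high; origin at the centre of its underside.
There are look-alikes about, which are no part of the job. What is shaped like the stock2 but pink or red is not meant.

How it is judged:
By the outcome, as a careful person would: the job done as asked, in the order asked, and still so for the second after the job is handed in, with the robot touching nothing.
It also fails if it takes over 72 s, if anything falls off the work surface, if the arm or the gripper's body presses on something with over 40 N, if the wrist force passes 120 N, or if a joint passes its speed limit or range.

ROBOT

A 7-joint arm with a two-finger parallel gripper is mounted at the origin on the work surface. World frame = base frame: x ahead of the robot, y to its left, z up, the work surface at z = 0. Lengths are in m, angles in rad, forces in N, time in s.
With the tool pointing down it reaches from about 0.425 to 0.975 m from the base axis. Payload 16.7 kg.
Tool frame: the origin (TCP) lies between the finger pads; the fingertips stand 17 mm ahead of it and the grasp point (between the pads) lies 2 mm behind it; z points along the fingers, x is the direction in which the jaws open and shut, and the axes are right-handed (so a half turn about z gives the same grasp; the last joint's range is limited). The gripper opens to 85 mm and grips with 20 to 120 N. Pads are 22 mm wide; open, the fingers measure 114 mm over their backs; the gripper's body (76 mm by 85 mm) begins 54 mm behind the grasp point. The pads swing forward as they close: fully open they stand 13 mm farther back than shut.
Start: joints at [-1.433, 0.426, 0.074, 1.606, -0.034, 1.111, -0.067], TCP at [0.192, 0.647, 0.248] pointing down, gripper open.
Joint ranges: [-2.85, 2.85], [-0.5, 2.14], [-1.23, 1.37], [0.21, 2.46], [-1.02, 4.16], [0.16, 2.05], [-2.73, 2.73]. Speed limits (rad/s): [1.89, 1.89, 2.39, 2.39, 3.01, 3.01, 3.01].

INTERFACE

Orientations are given as a rotation vector (axis times angle).
In Python, from bench import env, claw, solver, readout, optics gives the robot as it stands. Calls block until the motion is done:
- env.reach(position, orientation): joint-space move of the TCP to a pose.
- env.servo_line(position, attitude=None, max_speed=0.15, threshold=None): straight line of the TCP; attitude=None keeps the orientation; max_speed is the mean speed in m/s. With threshold (N) it stops when the force on the tool has changed by that much, and returns True; else False.
- env.move_j(angles): joint-space move.
- claw.gripper_to(opening): finger opening in m; the grip force is fixed at half the most; returns when the fingers have stopped.
- env.pause(seconds).
- solver.solve_ik(position, orientation): joint angles nearest the present ones, or None.
- readout.state(): the state.
- optics.read_camera(name): name is "side" or "top"; returns a dict with "color" (400x640x3 uint8, blue, green, red), "fx", "fy", "cx", "cy" (pixels), "cam_to_world" (4x4, takes a point from camera to world coordinates). Camera axes: x right, y down, z forward; pixel columns grow to the right and rows downward; lengths in m; the calibration is good to about 2 mm. A picture is of the moment at which its call begins. There is no depth.
A pose or a line that the arm cannot do raises env.MotionError and nothing moves.
- env.finish_job(): hands the job in, once; it reports no verdict.
The state is a dict: "clock": time; "joint_positions": joint angles; "joint_velocities": joint speeds; "tau": joint torques, N m; "tcp_pos": TCP position; "tool_rot": TCP orientation; "contact_force": force on the tool from outside, world axes, zero at the start; "ft_torque": the same for the moment, N m; "finger_gap": finger opening in m.
Only numpy, scipy, OpenCV 4.12 (cv2) and the standard library are available. Lean on these libraries where they do the work, as an engineer would, in place of code of your own. Each camera call takes 0.05 s, during which the arm holds its last target.

## Working session

There is one attempt and no reset: what is moved stays moved. The work goes in short steps, each a Python script; the robot and the scene stay as the last script left them, time stands still between calls to the robot, and variables do not carry over. Pictures are saved under pics/ and viewed, and the job is handed in when it is done.

```bash
mkdir -p pics; ls; python3 - <<'E'
from bench import env, claw, solver, readout, optics
import cv2
for n in ("side","top"):
    c=optics.read_camera(n); cv2.imwrite(f"pics/{n}0.png",c["color"]); print(n,c["fx"],c["fy"],c["cx"],c["cy"],c["cam_to_world"].round(4).tolist() if hasattr(c["cam_to_world"],'round') else c["cam_to_world"])
s=readout.state(); print({k:s[k] for k in("clock","tcp_pos","tool_rot","finger_gap","contact_force")})
E
```

```text
pics
side 377.60115051025036 377.60115051025036 321.0501211460243 202.76741775717218 [[0.9492, -0.2015, 0.2418, 0.2853], [-0.3147, -0.6111, 0.7263, -0.8127], [0.0015, -0.7655, -0.6435, 0.8055], [0.0, 0.0, 0.0, 1.0]]
top 500.5390558130457 500.5390558130457 321.17040512124424 194.3139015817766 [[-0.0158, -0.9885, 0.1506, 0.3607], [-0.9999, 0.0151, -0.0055, -0.0048], [0.0032, -0.1507, -0.9886, 1.5022], [0.0, 0.0, 0.0, 1.0]]
{'clock': 0.1, 'tcp_pos': array([0.19152519, 0.64689444, 0.24767821]), 'tool_rot': array([ 2.51647582e+00,  1.87939943e+00, -1.36300990e-03]), 'finger_gap': 0.08547730384974059, 'contact_force': array([ 0.03054571, -0.35616863,  0.46375636])}
```

View pics/side0.png

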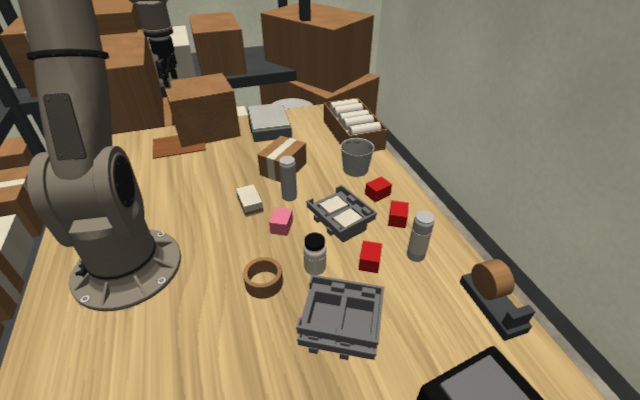

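View pics/top0.png

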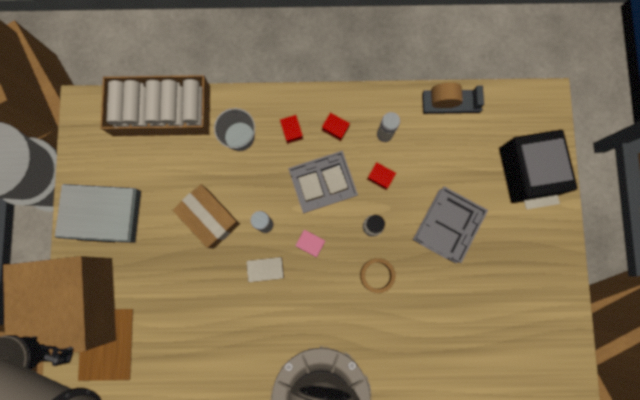

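The top view shows the loaded tote with two white boxes near (323,182) and the nested pair near (451,225). I'll zoom in on both.

```bash
python3 - <<'E'
import cv2,numpy as np
t=cv2.imread("pics/top0.png");s=cv2.imread("pics/side0.png")
def z(i,x,y,w,h,k): return cv2.resize(i[y:y+h,x:x+w],(w*k,h*k),interpolation=cv2.INTER_CUBIC)
a=z(t,405,180,90,90,4); b=z(t,280,140,90,90,4); c=z(s,290,265,100,100,4)[:360,:400]; 
cv2.imwrite("pics/zt.png",np.hstack([a,b]));
c=z(s,290,268,100,92,4);d=z(s,295,175,95,92,4);cv2.imwrite("pics/zs.png",np.hstack([c,d]))
E
```

```text
(no output)
```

View pics/zt.png

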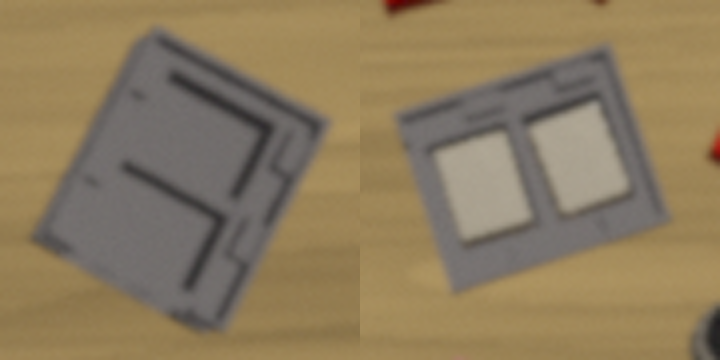

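View pics/zs.png

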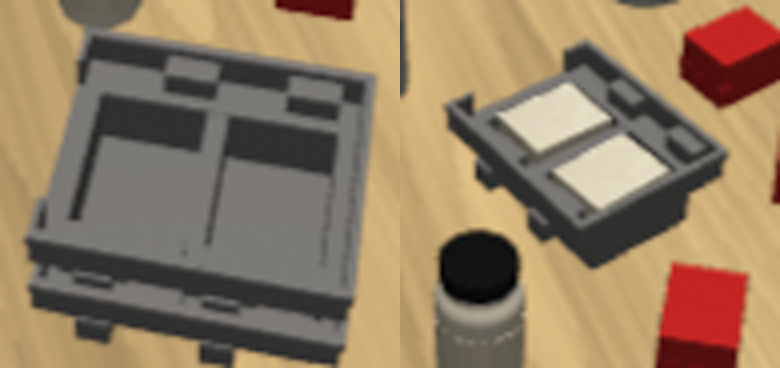

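The close-ups show both cut-outs. On the loaded tote it faces left in the top view. On the nested pair it faces down, towards the robot, and the post spacing agrees. Next I measure the rim edges with line fits.

```bash
cat > h.py <<'E'
import numpy as np, cv2
def ray(cam,u,v):
    T=np.array(cam["cam_to_world"]); d=T[:3,:3]@np.array([(u-cam["cx"])/cam["fx"],(v-cam["cy"])/cam["fy"],1]); return T[:3,3],d
def onz(cam,p,z):
    o,d=ray(cam,*p); return o+d*(z-o[2])/d[2]
def proj(cam,P):
    T=np.array(cam["cam_to_world"]); q=T[:3,:3].T@(np.asarray(P)-T[:3,3]); return np.array([cam["fx"]*q[0]/q[2]+cam["cx"],cam["fy"]*q[1]/q[2]+cam["cy"]])
def sat(img):  # wood -> positive ; grey -> ~0
    f=cv2.GaussianBlur(img,(0,0),0.7).astype(float); return f[...,2]-f[...,0]
def edge(img,p,q,out,half=5,lo=.12,hi=.88,thr=None):
    """line fit of grey->wood edge near segment p-q ; out = point on outer side"""
    S=sat(img).astype(np.float32); p=np.array(p,float);q=np.array(q,float);d=q-p;L=np.hypot(*d);d/=L;n=np.array([-d[1],d[0]])
    if n@(np.array(out)-p)<0:n=-n
    pts=[]
    t=np.arange(-half,half+.01,.1)
    for s in np.linspace(lo,hi,40)*L:
        P=p+d*s+np.outer(t,n)
        v=cv2.remap(S,P[:,0].astype(np.float32).reshape(1,-1),P[:,1].astype(np.float32).reshape(1,-1),cv2.INTER_LINEAR)[0]
        a,b=v[:8].mean(),v[-8:].mean()
        if b-a<15: continue
        th=(a+b)/2 if thr is None else thr
        i=np.where((v[:-1]<th)&(v[1:]>=th))[0]
        if len(i): pts.append(P[i[0]])
    pts=np.array(pts)
    if len(pts)<6: return None
    l=cv2.fitLine(pts.astype(np.float32),cv2.DIST_HUBER,0,.01,.01).ravel()
    r=np.abs((pts-l[2:])@np.array([-l[1],l[0]]))
    return l,len(pts),np.median(r)
def inter(a,b):
    A=np.array([[a[0],-b[0]],[a[1],-b[1]]]); s=np.linalg.solve(A,b[2:]-a[2:]); return a[2:]+a[:2]*s[0]
def quad(img,C,**k):
    c=np.mean(C,0);Ls=[]
    for i in range(4):
        p,q=np.array(C[i],float),np.array(C[(i+1)%4],float);m=(p+q)/2
        Ls.append(edge(img,p,q,m+(m-c),**k))
    print([(None if l is None else (l[1],round(float(l[2]),2))) for l in Ls])
    return np.array([inter(Ls[i-1][0],Ls[i][0]) for i in range(4)])
E
cat > m.py <<'E'
from h import *
from bench import optics
top=optics.read_camera("top");side=optics.read_camera("side")
def rep(n,cam,C,z):
    W=np.array([onz(cam,c,z)[:2] for c in C])*1000
    print(n,"px",np.round(C,1).tolist(),"\n  W",W.round(1).tolist(),"sides",np.hypot(*(np.roll(W,-1,0)-W).T).round(1),"ang",[round(float(np.degrees(np.arctan2(*(b-a)[::-1]))),1) for a,b in zip(W,np.roll(W,-1,0))],"ctr",W.mean(0).round(1))
A=[(443.7,187),(487,210.5),(461,262),(413.7,238.7)]
rep("nest top",top,quad(top["color"],A),.114)
L=[(379.5-0,0)] 
B=[(280+612-360-0,0)]
# loaded, zoom/4+offset
B=[((398-360)/4+280,115/4+140),((608-360)/4+280,45/4+140),((670-360)/4+280,220/4+140),((455-360)/4+280,292/4+140)]
rep("load top",top,quad(top["color"],B),.068)
rep("nest side(raw)",side,[(312.5,276),(383.7,286.7),(378,343),(297,328)],.114)
rep("load side(raw)",side,[(295+(585-400)/4,175+42/4),(295+(724-400)/4,175+155/4),(295+(583-400)/4,175+222/4),(295+(450-400)/4,175+103/4)],.068)
E
python3 m.py
```

```text
[(40, 0.06), (40, 0.06), (40, 0.09), (40, 0.04)]
nest top px [[441.29998779296875, 184.6999969482422], [487.70001220703125, 209.60000610351562], [459.5, 265.20001220703125], [411.8999938964844, 239.6999969482422]] 
  W [[594.5, -351.3], [521.8, -477.4], [369.3, -389.6], [441.1, -261.6]] sides [145.6 176.  146.8 177.6] ang [-120.0, 150.1, 60.7, -30.3] ctr [ 481.7 -370. ]
[(40, 0.05), (40, 0.04), (40, 0.04), (40, 0.07)]
load top px [[287.6000061035156, 167.6999969482422], [342.0, 150.1999969482422], [357.70001220703125, 195.0], [302.3999938964844, 212.89999389648438]] 
  W [[659.4, 84.2], [709.3, -76.0], [575.5, -118.5], [525.9, 42.2]] sides [167.8 140.3 168.2 140. ] ang [-72.7, -162.4, 107.2, 17.5] ctr [617.5 -17.1]
nest side(raw) px [[312.5, 276.0], [383.7, 286.7], [378.0, 343.0], [297.0, 328.0]] 
  W [[443.6, -275.8], [586.7, -355.1], [516.5, -475.8], [373.6, -393.8]] sides [163.6 139.6 164.8 137.2] ang [-29.0, -120.2, 150.2, 59.3] ctr [ 480.1 -375.1]
load side(raw) px [[341.2, 185.5], [376.0, 213.8], [340.8, 230.5], [307.5, 200.8]] 
  W [[651.2, 81.2], [699.9, -78.3], [576.8, -111.7], [526.2, 41.8]] sides [166.8 127.5 161.6 131.1] ang [-73.0, -164.8, 108.3, 17.5] ctr [613.5 -16.8]
```

```bash
cat >> h.py <<'E'
from scipy.spatial.transform import Rotation as R
def down(yaw_deg): # tool z down, tool x at yaw
    return (R.from_euler('z',yaw_deg,degrees=True)*R.from_euler('x',180,degrees=True)).as_rotvec()
E
cat >> m.py <<'E'
# refine with side lines
rep("nest side",side,quad(side["color"],[(312.5,276),(383.7,286.7),(378,343),(297,328)],half=3),.114)
rep("load side",side,quad(side["color"],[(341.2,185.5),(376,213.8),(340.8,230.5),(307.5,200.8)],half=3),.068)
E
python3 m.py | tail -6
python3 - <<'E'
from h import *
from bench import solver,env
for y0 in(150,-30):
  for n,p,y in(("pick",(.482,-.376,.35),y0),("pick",(.482,-.376,.079),y0),("place",(.618,-.0165,.35),y0+137.2),("place",(.618,-.0165,.095),y0+137.2),("place",(.618,-.0165,.35),y0-42.8),("place",(.618,-.0165,.157),y0-42.8)):
    q=solver.solve_ik(p,down(y)); print(n,y,None if q is None else np.round(q,2))
print([x for x in dir(env) if x[0]!='_'],[x for x in dir(solver) if x[0]!='_'])
E
```

```text
W [[659.4, 84.2], [709.3, -76.0], [575.5, -118.6], [526.0, 42.2]] sides [167.8 140.4 168.3 139.9] ang [-72.7, -162.3, 107.1, 17.5] ctr [617.5 -17. ]
nest side(raw) px [[312.5, 276.0], [383.7, 286.7], [378.0, 343.0], [297.0, 328.0]] 
  W [[443.6, -275.8], [586.7, -355.1], [516.5, -475.8], [373.6, -393.8]] sides [163.6 139.6 164.8 137.2] ang [-29.0, -120.2, 150.2, 59.3] ctr [ 480.1 -375.1]
load side(raw) px [[341.2, 185.5], [376.0, 213.8], [340.8, 230.5], [307.5, 200.8]] 
  W [[651.2, 81.2], [699.9, -78.3], [576.8, -111.7], [526.2, 41.8]] sides [166.8 127.5 161.6 131.1] ang [-73.0, -164.8, 108.3, 17.5] ctr [613.5 -16.8]
[(40, 0.04), (40, 0.04), None, (40, 0.21)]
pick 150 [-0.3   0.47  1.22  1.67 -0.46  1.32 -2.66]
pick 150 [-0.14  0.79  1.01  1.92 -0.85  0.93 -2.37]
place 287.2 [-0.82  0.39  1.    1.65 -0.34  1.29 -1.02]
place 287.2 [-0.61  0.63  0.74  1.89 -0.56  0.84 -0.86]
place 107.2 [-0.65  0.31  0.74  1.64 -0.22  1.27  2.  ]
place 107.2 [-0.51  0.48  0.57  1.85 -0.33  0.91  2.08]
pick -30 [-0.3   0.47  1.22  1.67 -0.46  1.32  0.48]
pick -30 [-0.14  0.79  1.01  1.92 -0.85  0.93  0.77]
place 107.19999999999999 [-0.65  0.31  0.74  1.64 -0.22  1.27  2.  ]
place 107.19999999999999 [-0.43  0.55  0.47  1.88 -0.34  0.79  2.1 ]
place -72.8 [-0.82  0.39  1.    1.65 -0.34  1.29 -1.02]
place -72.8 [-0.69  0.57  0.84  1.86 -0.51  0.95 -0.88]
['MotionError', 'finish_job', 'move_j', 'pause', 'reach', 'servo_line'] ['solve_ik']Traceback (most recent call last):
  File "m.py", line 17, in <module>
    rep("nest side",side,quad(side["color"],[(312.5,276),(383.7,286.7),(378,343),(297,328)],half=3),.114)
                         ~~~~^^^^^^^^^^^^^^^^^^^^^^^^^^^^^^^^^^^^^^^^^^^^^^^^^^^^^^^^^^^^^^^^^^^^^^
  File "h.py", line 37, in quad
    return np.array([inter(Ls[i-1][0],Ls[i][0]) for i in range(4)])
                                      ~~~~~^^^
TypeError: 'NoneType' object is not subscriptable
```

```bash
python3 - <<'E'
from h import *
from bench import env,claw,readout,optics,solver
top=optics.read_camera("top");side=optics.read_camera("side")
# box height check: nearest right corner in top (113,258)&(113,345) vs side (240,98 top right),(205,142 bottom)
for p in((113,345),(85,258)): print([onz(top,p,z).round(3)[:2].tolist() for z in(.1,.2,.3)])
for p in((240,98),(177,108),(205,142)): print([onz(side,p,z).round(3)[:2].tolist() for z in(0,.1,.2,.3)])
E
```

```text
[[0.171, 0.557], [0.184, 0.517], [0.198, 0.477]]
[[0.406, 0.646], [0.402, 0.599], [0.399, 0.553]]
[[0.461, 0.986], [0.439, 0.763], [0.417, 0.539], [0.395, 0.316]]
[[0.161, 0.969], [0.176, 0.748], [0.192, 0.527], [0.207, 0.306]]
[[0.258, 0.612], [0.262, 0.436], [0.265, 0.259], [0.268, 0.082]]
```

```bash
python3 - <<'E'
from h import *
from bench import env,claw,readout,optics,solver
env.servo_line((.192,.647,.42),max_speed=.25)
env.reach((.482,-.376,.30),down(-30))
claw.gripper_to(.06)
s=readout.state();print(s["clock"],s["tcp_pos"],s["contact_force"],s["finger_gap"])
for n in("top","side"):
    cv2.imwrite(f"pics/{n}1.png",optics.read_camera(n)["color"])
E
```

```text
5.325 [ 0.48203675 -0.37598647  0.30001888] [ 0.59262235 -0.43878728 -0.27543156] 0.05976016802543201
```

View pics/side1.png

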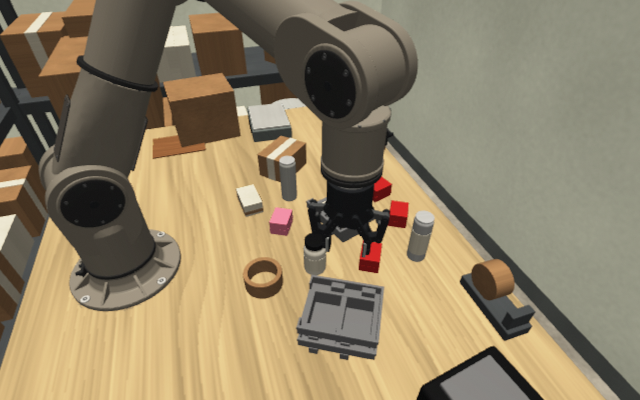

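The arm is above the nested pair at about (342,315) and the scene is unchanged. Now I descend, grip and lift slightly.

```bash
python3 - <<'E'
from h import *
from bench import env,claw,readout,optics
r=env.servo_line((.482,-.376,.14),max_speed=.15)
r=env.servo_line((.482,-.376,.080),max_speed=.06,threshold=8)
print(r,readout.state()["tcp_pos"])
if not r:
    claw.gripper_to(0.0); s=readout.state();print(s["finger_gap"],s["contact_force"],s["tcp_pos"])
    b=s["contact_force"]
    env.servo_line((.482,-.376,.135),max_speed=.05); s=readout.state();print(s["finger_gap"],s["contact_force"],s["ft_torque"],s["clock"])
for n in("top","side"):
    cv2.imwrite(f"pics/{n}2.png",optics.read_camera(n)["color"])
E
```

```text
False [ 0.48213999 -0.37616301  0.08033231]
0.011145600558016997 [-2.18375648  2.28812014  5.93398846] [ 0.48202408 -0.37600792  0.08024947]
0.01105399665737938 [ 0.36928201  1.03723983 -3.82277266] [-0.07310142 -0.01573555 -0.00997026] 9.5417
```

View pics/side2.png

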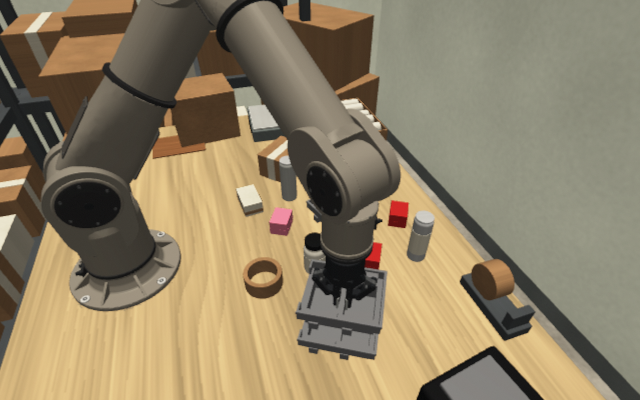

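The upper tote is off and level, held at about (342,295), and the lower one stayed put. I'll carry it high over the loaded tote.

```bash
python3 - <<'E'
from h import *
from bench import env,claw,readout,optics,solver
env.servo_line((.482,-.376,.32),max_speed=.2)
print(solver.solve_ik((.618,-.0165,.32),down(107.2)))
env.reach((.618,-.0165,.32),down(107.2))
env.servo_line((.618,-.0165,.20),max_speed=.1)
s=readout.state();print(s["finger_gap"],s["contact_force"],s["ft_torque"],s["tcp_pos"],s["clock"])
t=optics.read_camera("top")["color"];d=optics.read_camera("side")["color"]
cv2.imwrite("pics/t3.png",t);cv2.imwrite("pics/s3.png",d)
z=lambda i,x,y,w,h,k:cv2.resize(i[y:y+h,x:x+w],(w*k,h*k),interpolation=cv2.INTER_CUBIC)
cv2.imwrite("pics/z3.png",np.hstack([z(t,265,120,130,120,3),z(d,280,135,130,120,3)]))
E
```

```text
[-0.64448713  0.33636067  0.73738188  1.68477586 -0.23917869  1.21312859
  2.02044261]
0.01104260224113389 [-0.46133227  0.35823012 -2.56387294] [-0.03432445 -0.06254637  0.01923889] [ 0.61835717 -0.01656738  0.20062289] 13.5
```

View pics/z3.png

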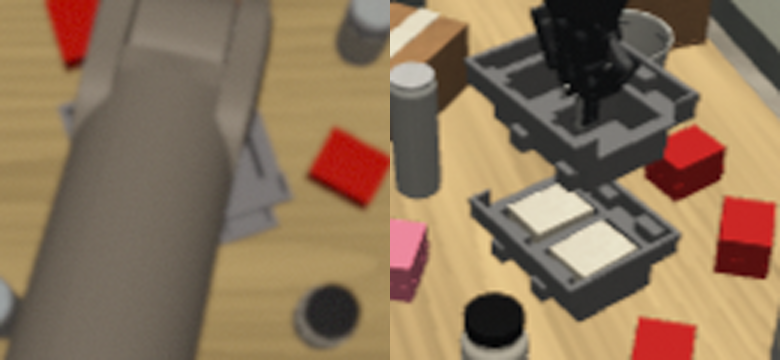

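View pics/s3.png

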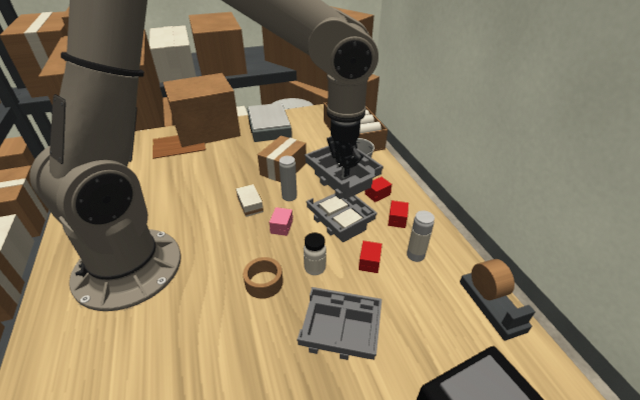

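```bash
python3 - <<'E'
import cv2
d=cv2.imread("pics/s3.png")
cv2.imwrite("pics/z3b.png",cv2.resize(d[135:245,300:390],(720,880),interpolation=cv2.INTER_CUBIC)[:600] )
cv2.imwrite("pics/z3c.png",cv2.resize(d[185:245,300:390],(720,480),interpolation=cv2.INTER_CUBIC))
E
```

```text
(no output)
```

View pics/z3b.png

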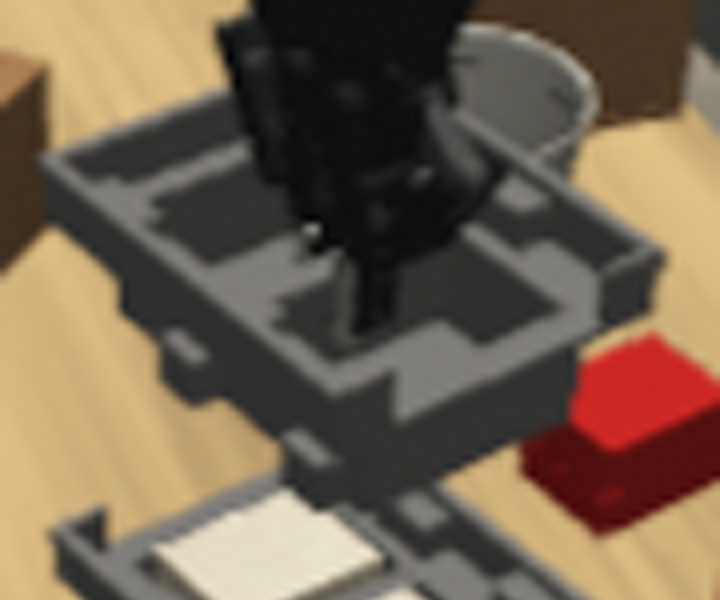

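View pics/z3c.png

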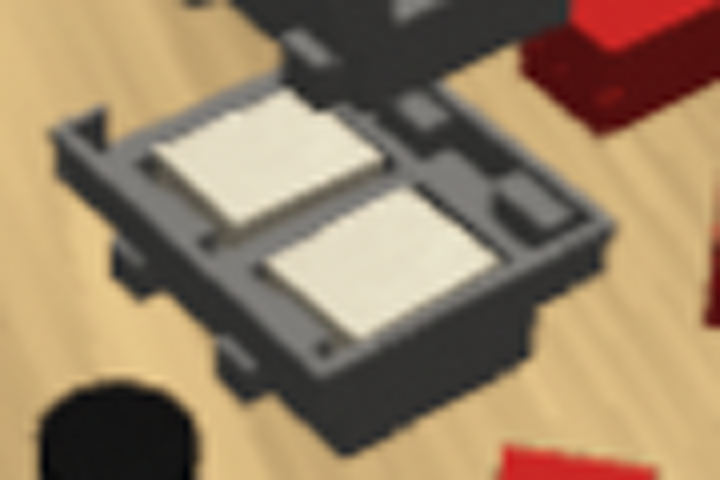

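```bash
python3 - <<'E'
from h import *
from bench import optics
s=optics.read_camera("side")
def pose(pts,z,n):
    W=np.array([onz(s,p,z)[:2] for p in pts])*1000
    l,m,r=W; print(n,W.round(1).tolist(),"len",np.hypot(*(m-l)).round(1),np.hypot(*(r-m)).round(1),"ctr",((l+r)/2).round(1),"ang",np.degrees(np.arctan2(*(l-m)[::-1])).round(1),np.degrees(np.arctan2(*(m-r)[::-1])).round(1)+270)
pose([(305.3,154.75),(341.5,184.0),(382.75,166.9)],.2006-.034+.068,"held")
pose([(306.5,201.5),(339.75,232.25),(376.5,213.5)],.068,"loaded")
E
```

```text
held [[523.5, 41.4], [571.3, -115.2], [701.6, -79.3]] len 163.7 135.2 ctr [612.5 -19. ] ang 107.0 105.4
loaded [[522.3, 39.3], [571.7, -117.3], [701.7, -77.8]] len 164.3 135.9 ctr [612.  -19.2] ang 107.5 106.9
```

Side-view corners put the held tote within about 1 mm of the loaded tote and turned end for end: its cut-out faces lower right, the loaded tote's faces left. Setting it down now.

```bash
python3 - <<'E'
from h import *
from bench import env,claw,readout,optics,solver
x,y=.618,-.0165
env.servo_line((x,y,.112),max_speed=.08)
print(readout.state()["contact_force"])
r=env.servo_line((x,y,.093),max_speed=.015,threshold=4)
s=readout.state();print(r,s["tcp_pos"],s["contact_force"],s["ft_torque"],s["clock"])
d=optics.read_camera("side")["color"]
cv2.imwrite("pics/z4.png",cv2.resize(d[160:250,290:390],(800,600)[:0] or (660,594),interpolation=cv2.INTER_CUBIC))
E
```

```text
[ 0.20154285 -0.26935342 -3.2029243 ]
True [ 0.61795243 -0.01650118  0.09624473] [-1.39108774  0.02543362  8.24005743] [0.00481084 0.35759243 0.03495684] 15.8667
```

View pics/z4.png

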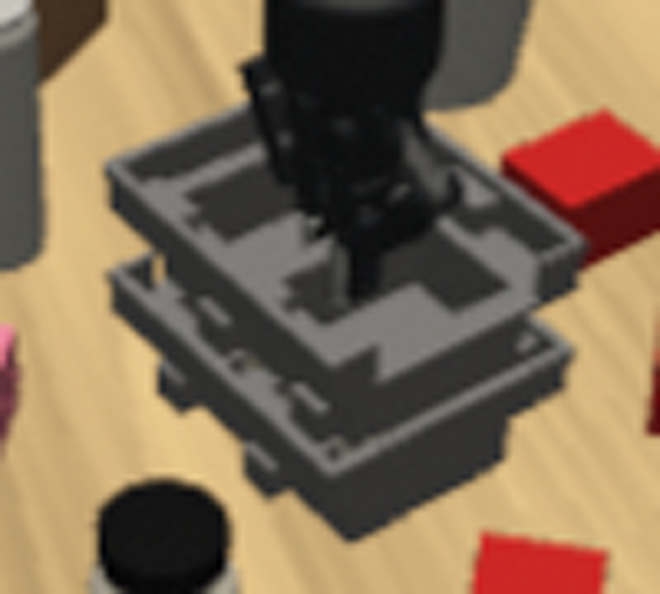

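Contact came at TCP 0.0962, so the underside is at 0.062, the stacked height. The picture shows an even gap all round, so I release it and fetch the lower tote.

```bash
python3 - <<'E'
from h import *
from bench import env,claw,readout,optics,solver
x,y=.618,-.0165
claw.gripper_to(.05)
env.servo_line((x,y,.15),max_speed=.06)
env.servo_line((x,y,.30),max_speed=.2)
env.reach((.482,-.376,.30),down(-30))
s=readout.state();print(s["clock"],s["contact_force"])
t=optics.read_camera("top");d=optics.read_camera("side")
cv2.imwrite("pics/t5.png",t["color"]);cv2.imwrite("pics/s5.png",d["color"])
z=lambda i,x,y,w,h,k:cv2.resize(i[y:y+h,x:x+w],(w*k,h*k),interpolation=cv2.INTER_CUBIC)
cv2.imwrite("pics/z5.png",np.hstack([z(d["color"],290,270,100,95,4),z(d["color"],292,155,100,95,4)]))
cv2.imwrite("pics/z5t.png",np.hstack([z(t["color"],405,180,90,90,4),z(t["color"],280,140,90,90,4)]))
E
```

```text
19.7667 [ 0.43609473  0.68491444 -0.86087546]
```

View pics/z5.png

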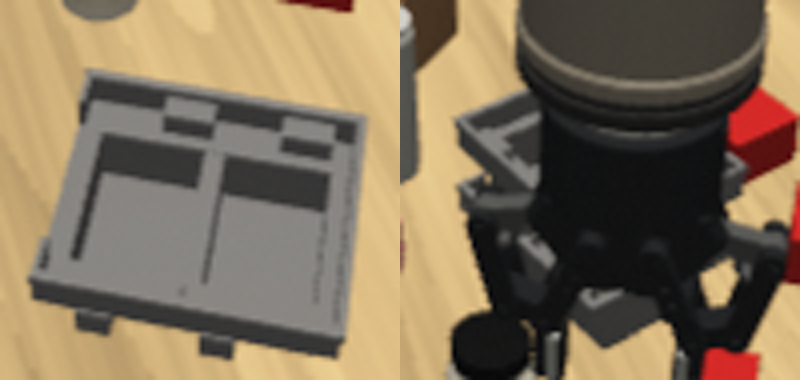

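View pics/z5t.png

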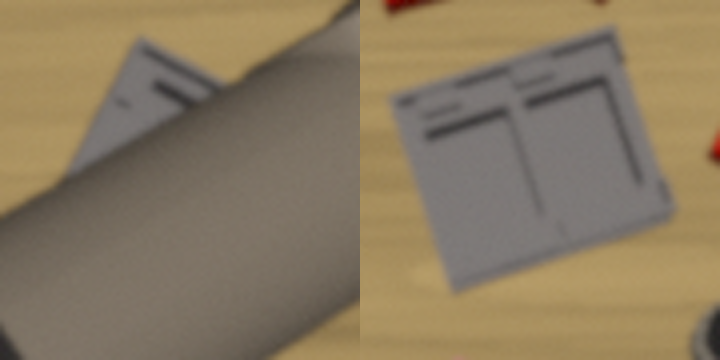

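```bash
python3 - <<'E'
from h import *
from bench import optics
s=optics.read_camera("side");t=optics.read_camera("top")
W=np.array([onz(s,p,.068)[:2] for p in[(312,287.5),(382,299.5),(375.75,352.5),(298,338.5)]])*1000
print(W.round(1).tolist(),W.mean(0).round(1),[np.degrees(np.arctan2(*(b-a)[::-1])).round(1) for a,b in zip(W,np.roll(W,-1,0))],np.hypot(*(np.roll(W,-1,0)-W).T).round(1))
C=quad(t["color"],[(280+(390-360)/4,140+97/4),(280+(615-360)/4,140+28/4),(280+(675-360)/4,140+210/4),(280+(455-360)/4,140+292/4)])
W=np.array([onz(t,p,.130)[:2] for p in C])*1000
print("stack",W.round(1).tolist(),W.mean(0).round(1),[np.degrees(np.arctan2(*(b-a)[::-1])).round(1) for a,b in zip(W,np.roll(W,-1,0))],np.hypot(*(np.roll(W,-1,0)-W).T).round(1))
E
```

```text
[[442.6, -272.9], [587.1, -356.7], [518.6, -471.2], [374.8, -390.6]] [ 480.8 -372.9] [np.float64(-30.1), np.float64(-120.9), np.float64(150.7), np.float64(60.0)] [167.  133.4 164.8 135.8]
[(40, 0.04), (40, 0.06), (40, 0.05), (40, 0.04)]
stack [[658.4, 83.7], [707.2, -73.8], [567.4, -116.9], [518.8, 40.2]] [613.  -16.7] [np.float64(-72.8), np.float64(-162.9), np.float64(107.2), np.float64(17.3)] [164.9 146.2 164.4 146.2]
```

The lower tote hasn't moved: centre (481,−373) mm and heading about 150°. The stacked tote agrees with its target within about 2 mm. Now the second pick.

```bash
python3 - <<'E'
from h import *
from bench import env,claw,readout,optics,solver
x,y=.482,-.375
env.servo_line((x,y,.10),max_speed=.15)
r=env.servo_line((x,y,.0345),max_speed=.06,threshold=8)
print(r,readout.state()["tcp_pos"])
assert not r
claw.gripper_to(0.0); s=readout.state();print(s["finger_gap"],s["contact_force"])
env.servo_line((x,y,.06),max_speed=.05); s=readout.state();print(s["finger_gap"],s["contact_force"],s["ft_torque"])
assert s["finger_gap"]>.008
env.servo_line((x,y,.36),max_speed=.2)
print(solver.solve_ik((.618,-.0165,.36),down(-72.8)))
env.reach((.618,-.0165,.36),down(-72.8))
env.servo_line((.618,-.0165,.23),max_speed=.1)
s=readout.state();print(s["finger_gap"],s["contact_force"],s["ft_torque"],s["tcp_pos"],s["clock"])
t=optics.read_camera("top")["color"];d=optics.read_camera("side")["color"]
cv2.imwrite("pics/t6.png",t);cv2.imwrite("pics/s6.png",d)
cv2.imwrite("pics/z6.png",cv2.resize(d[128:228,295:395],(600,600),interpolation=cv2.INTER_CUBIC))
E
```

```text
False [ 0.48217092 -0.37514531  0.03485682]
0.011406012803930185 [-0.50810867  1.92403617  5.70635752]
0.010503561554102927 [-0.83493513 -0.15434192 -2.63977527] [-0.00720349 -0.01672209  0.04168834]
[-0.92294948  0.4794093   1.2198092   1.64122971 -0.46014527  1.34832634
 -0.90520997]
0.010705623827637288 [ 0.27407978  1.26652687 -2.94884253] [-0.0106656  -0.01746303 -0.01839423] [ 0.61827037 -0.01656581  0.23054569] 28.3083
```

View pics/z6.png

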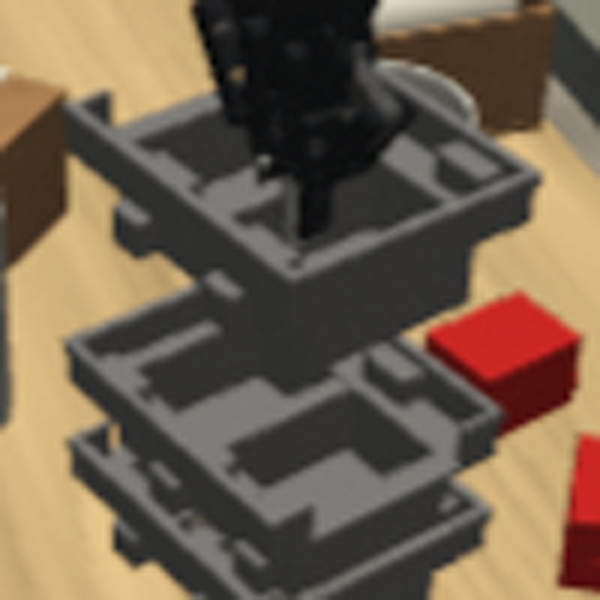

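View pics/s6.png

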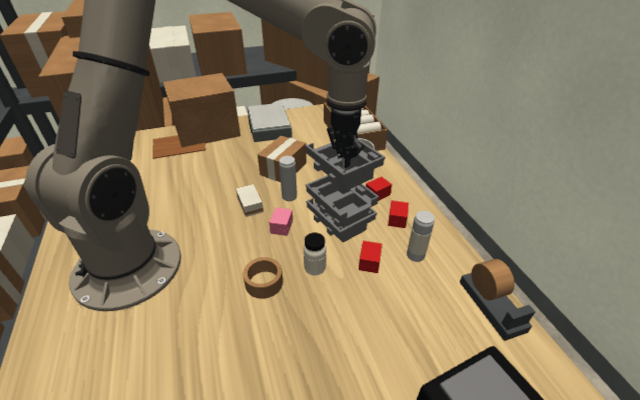

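```bash
python3 - <<'E'
from h import *
from bench import optics
s=optics.read_camera("side")
def pose(pts,z,n):
    W=np.array([onz(s,p,z)[:2] for p in pts])*1000
    l,m,r=W; print(n,W.round(1).tolist(),"len",np.hypot(*(m-l)).round(1),np.hypot(*(r-m)).round(1),"ctr",((l+r)/2).round(1),"ang",np.degrees(np.arctan2(*(l-m)[::-1])).round(1))
pose([(305.8,145.8),(343.7,173.8),(385,157.7)],.2645,"held")
pose([(306.2,185.5),(340.3,216),(378.8,196.7)],.130,"middle")
E
```

```text
held [[524.9, 38.9], [576.1, -114.8], [703.5, -81.5]] len 161.9 131.7 ctr [614.2 -21.3] ang 108.4
middle [[522.5, 38.3], [570.7, -118.5], [703.1, -76.2]] len 164.0 139.0 ctr [612.8 -18.9] ang 107.1
```

The held tote is within about 3 mm of the middle one, inside the 6 mm play, with its cut-out at the opposite end. Lowering.

```bash
python3 - <<'E'
from h import *
from bench import env,claw,readout,optics,solver
x,y=.618,-.0165
env.servo_line((x,y,.174),max_speed=.08)
print(readout.state()["contact_force"])
r=env.servo_line((x,y,.155),max_speed=.015,threshold=4)
s=readout.state();print(r,s["tcp_pos"],s["contact_force"],s["ft_torque"],s["clock"])
d=optics.read_camera("side")["color"]
cv2.imwrite("pics/z7.png",cv2.resize(d[145:245,290:390],(600,600),interpolation=cv2.INTER_CUBIC))
E
```

```text
[-0.91571342 -0.17270874 -2.35589074]
True [ 0.61793433 -0.01647969  0.15878609] [-2.02599349  0.86835133  7.39776784] [0.13261323 0.28763442 0.01452207] 30.25
```

View pics/z7.png

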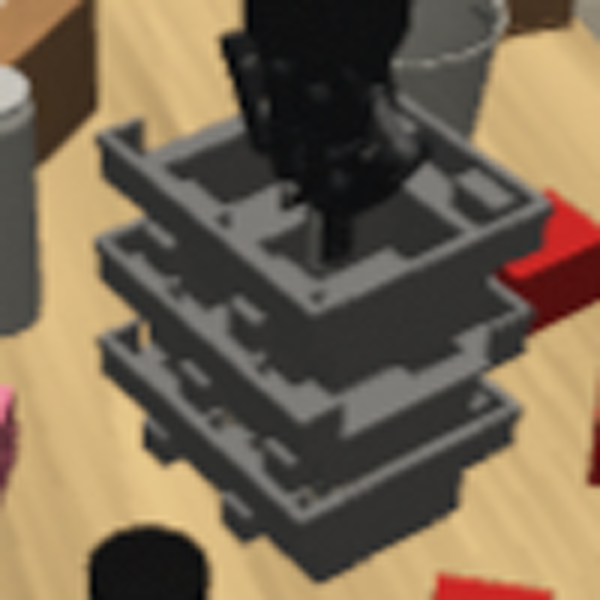

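Contact at TCP 0.1588 puts the underside at 0.124, the height expected for the third tote. The picture shows it level with an even gap. Releasing, clearing the arm and checking.

```bash
python3 - <<'E'
from h import *
from bench import env,claw,readout,optics,solver
x,y=.618,-.0165
claw.gripper_to(.05)
env.servo_line((x,y,.21),max_speed=.06)
env.servo_line((x,y,.36),max_speed=.2)
env.reach((.42,-.45,.36),down(-72.8))
s=readout.state();print(s["clock"],s["tcp_pos"])
t=optics.read_camera("top");d=optics.read_camera("side")
cv2.imwrite("pics/t8.png",t["color"]);cv2.imwrite("pics/s8.png",d["color"])
z=lambda i,x,y,w,h,k:cv2.resize(i[y:y+h,x:x+w],(w*k,h*k),interpolation=cv2.INTER_CUBIC)
cv2.imwrite("pics/z8.png",np.hstack([z(t["color"],275,130,100,100,4),z(d["color"],290,145,100,100,4)]))
# compare bystanders before/after
a=cv2.imread("pics/top0.png");print(cv2.absdiff(a,t["color"]).max(2)[80:300,100:360].mean())
E
```

```text
34.4167 [ 0.42115713 -0.4490751   0.35974233]
6.217832167832168
```

View pics/z8.png

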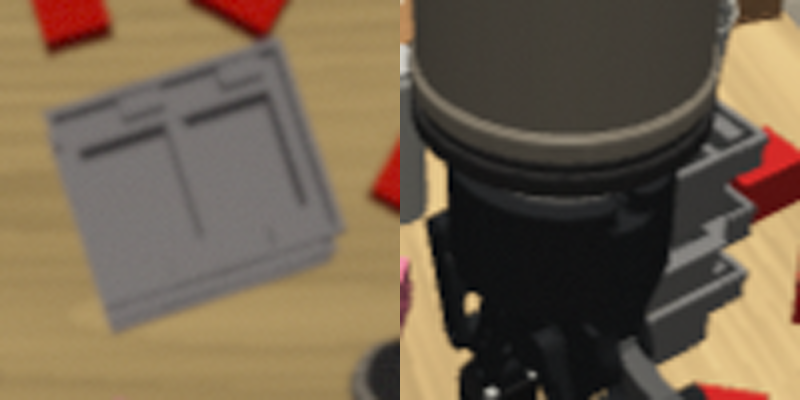

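View pics/t8.png

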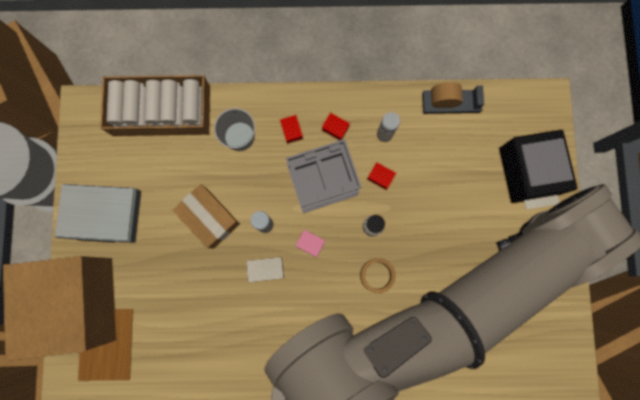

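View pics/s8.png

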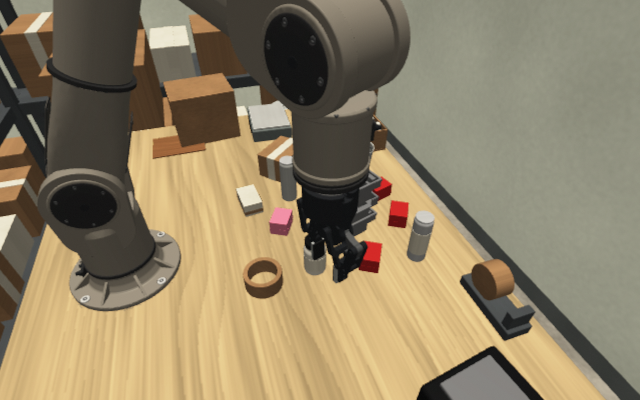

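The top view shows the stack at (323,177) and the bystanders where they were. The arm blocks the side view, so I'll move it clear for one more look.

```bash
python3 - <<'E'
from h import *
from bench import env,claw,readout,optics,solver
env.reach((.45,.30,.45),down(0))
t=optics.read_camera("top");d=optics.read_camera("side")
s=readout.state();print(s["clock"],s["tcp_pos"])
cv2.imwrite("pics/s9.png",d["color"])
cv2.imwrite("pics/z9.png",cv2.resize(d["color"][140:250,280:400],(720,660),interpolation=cv2.INTER_CUBIC)[:600])
a=cv2.imread("pics/side0.png");D=cv2.absdiff(a,d["color"]).max(2)
for n,(x0,y0,x1,y1) in dict(jar=(300,245,328,275),tape=(243,258,284,298),can_b=(405,210,436,262),reds=(355,240,385,272),small=(235,185,263,214),loadedbase=(325,222,350,240)).items(): print(n,D[y0:y1,x0:x1].mean().round(2))
E
```

```text
37.2833 [0.45041241 0.29941051 0.44986199]
jar 1.1
tape 1.01
can_b 1.05
reds 1.09
small 1.04
loadedbase 20.52
```

View pics/z9.png

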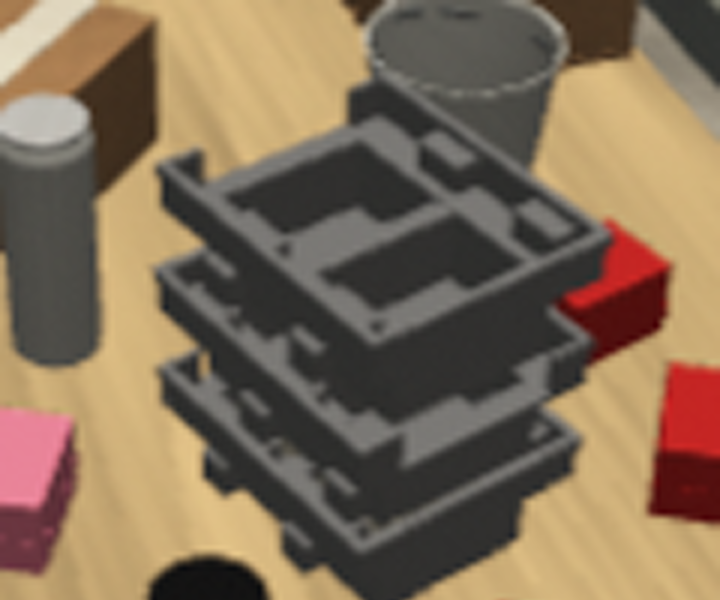

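The stack stands level with its cut-outs alternating left, right, left. The loaded tote's rim corners, (306.7,201.3), (340.3,231.7) and (376.3,213.3), are within 1 px of their earlier positions.

```bash
python3 -c "
from bench import env
env.finish_job()"
```

```text
the job is handed in; nothing more can be done
```

The two nested totes are apart and both stand on the loaded tote, each turned end for end against the one beneath it. I handed the job in at about 37 s of the 72 s allowed, with the arm clear of everything.

- **Stacking height:** the lowering stopped at first contact both times. The undersides came to rest about 62 mm and 124 mm above the bench, which is the right height on the posts and 9 mm clear of the stock boxes. Contact changed the tool force by about 10–11 N.
- **Stack:** the last side picture shows it level and evenly gapped, with the cut-outs alternating.
- **Loaded tote:** its rim corners are within 1 px of where they were before stacking.
- **Bystanders:** the jar, tape, can_b, small box and the red box nearest the jar show no change between the first and last side pictures. I checked can_a, the carton, the pail and the other look-alikes only by eye, and they look undisturbed.
- **Disagreements:** side-view positions came out about 5 mm off the top-view ones, a bias shared by all the totes. One automatic check on the loaded tote showed a large change, because its window took in the part now covered by the new totes. I relied on the rim corners instead.

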